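Unlatch and open a microplate incubator

ROBOT

A 7-joint arm with a two-finger parallel gripper is mounted at the origin on the work surface. World frame = base frame: x ahead of the robot, y to its left, z up, the work surface at z = 0. Lengths are in mm, angles in rad, forces in N, time in s.
With the tool pointing down it reaches from about 400 to 875 mm from the base axis. Payload 19.3 kg.
Tool frame: the origin (TCP) lies at the very end of the fingers, on their centre line; the grasp point (between the pads) lies 19 mm behind it (grip_point_offset is the z of the grasp point in the tool frame, in mm); z points along the fingers, x is the direction in which the jaws open and shut, and the axes are right-handed (so a half turn about z gives the same grasp; the last joint's range is limited). The gripper opens to 85 mm and grips with 20 to 120 N. Pads are 22 mm wide; open, the fingers measure 114 mm over their backs; the gripper's body (76 mm by 85 mm) begins 54 mm behind the grasp point. The pads swing forward as they close: fully open they stand 13 mm farther back than shut.
Start: joints at [1.272, 0.521, -0.036, 1.599, 0.021, 1.021, -0.113], TCP at [141.728, -608.71, 231.291] pointing down, gripper open.
Joint ranges: [-2.91, 2.91], [-0.3, 2.13], [-1.5, 1.42], [0.17, 2.43], [-1.26, 4.41], [0.16, 1.93], [-2.52, 2.52]. Speed limits (rad/s): [1.89, 1.89, 2.39, 2.39, 3.01, 3.01, 3.01].

INTERFACE

Orientations are given as a 3x3 rotation matrix whose columns are the frame's x, y, z axes.
In Python, from workcell import movep, movel, goto_joints, open_gripper, clamp, wait, inverse_kinematics, read_state, camera, PlanningError, finish_job, grip_point_offset gives the robot as it stands. Calls block until the motion is done:
- movep(position, orientation): joint-space move of the TCP to a pose.
- movel(position, frame=None, max_speed=150, guard=None): straight line of the TCP; frame=None keeps the orientation; max_speed is the mean speed in mm/s. With guard (N) it stops when the force on the tool has changed by that much, and returns True; else False.
- goto_joints(angles): joint-space move.
- open_gripper() and clamp(): open the fingers fully, or close them until they stop; the grip force is fixed at half the most.
- wait(seconds).
- inverse_kinematics(position, orientation): joint angles nearest the present ones, or None.
- read_state(): the state.
- camera(name): name is "scene" or "side" or "wrist"; returns a dict with "image" (400x640x3 uint8, blue, green, red), "range_z" (400x640 float32, mm along the optical axis (not along the pixel's ray), 0 where there is no reading), "fx", "fy", "cx", "cy" (pixels), "dist_coeffs" ([k1, k2, p1, p2, k3] as OpenCV has them; the pictures are not rectified), "cam_to_world" (4x4, takes a point from camera to world coordinates). Camera axes: x right, y up, looking along -z (the intrinsics and any distortion apply to the point x, -y, -z); pixel columns grow to the right and rows downward; lengths in mm; the calibration is good to about 2 mm. A picture is of the moment at which its call begins.
A pose or a line that the arm cannot do raises PlanningError and nothing moves.
- finish_job(): hands the job in, once; it reports no verdict.
The state is a dict: "time": time; "qpos": joint angles; "qvel": joint speeds; "joint_efforts": joint torques, N m; "eef_pos": TCP position; "tool_rot": TCP orientation; "ft_force": force on the tool from outside, world axes, zero at the start; "torque": the same for the moment, N m; "finger_gap": finger opening in mm.
Only numpy, scipy, OpenCV 4.12 (cv2) and the standard library are available. Lean on these libraries where they do the work, as an engineer would, in place of code of your own. Each camera call takes 0.05 s, during which the arm holds its last target.

TASK

Open the plate incubator: its latch handle has been taken off and lies on the bench. Fit the lever down over the latch's flat-sided shaft until it sits fully home, turn it the full quarter turn counterclockwise (seen from above) so that the cam swings clear of the cover's pin, then slide the cover fully open by its handle. Leave the lever fully seated on the shaft, and leave the bottles and the tube rack where they stand.

Things in the scene. Friction and masses are not known exactly. Their poses are not given: they have to be found in the camera images.
- incubator: fixed white and grey box 240 (x) x 340 (y) mm, deck 90 mm high. Origin at the centre of its underside on the bench; z up, x to its back (away from the robot), y to the left. Latch axis at (-70, -15.5) mm in this frame. Two 8 mm high guide rails along y, at x = -41 and +106 mm. The plate bay lies under the cover, left of the middle
- latch_shaft (a point): centre of the top of the latch's upright steel shaft, on its turning axis, 160 mm above the bench. Rectangular section: 28 mm along this frame's x, 14 mm along y; the top 10 mm taper to 18 x 5 mm as a lead-in. It rises 40 mm from the flat top of a dark round boss 40 mm across. The frame turns with the latch: at joint value 0 its axes are the incubator's
- latch_seat (a point): point on the latch axis on the boss's flat top, 40 mm below latch_shaft, 120 mm above the bench; the middle of the lever hub's underside lies here when fully home. Axes as latch_shaft
- latch (a joint): turn of latch shaft and cam: 0 latched (stop), 1.57 rad fully open (stop), growing counterclockwise from above; starts at 0 to 0.2. Stiff: 0.15 N m, stays where left. Its fan-shaped steel cam, radius 55 mm, 104 to 112 mm above the bench, blocks the cover's pin until about 1.2 rad (cover play till then about 5 mm)
- lever_hub (a point): centre (half-way up) of the hub of the loose black lever, 160 g, flat on the bench. Hub 50 (x) x 34 (y) x 44 mm high, through-hole 30.4 (x) x 16.4 (y) mm on its upright axis. An arm 20 mm wide, 12 mm high, flush with the underside, runs to +x, ending in a disc 28 mm across, 16 mm high, 102 mm from the axis. z up. Fits with x along the shaft's x, either way round. Grip the faces 34 mm apart
- lever_foot (a point): middle of the underside of the lever's hub, 22 mm straight below lever_hub; same axes
- cover (a joint): travel of the flat aluminium cover: 0 closed, 0.145 m fully open (stop), moving to the incubator's -y (right). Sliding friction about 1.5 N. Cover top 98.5 mm above the bench; its upright steel pin, 12 mm across, top 115 mm above the bench, stands beside the cam
- cover_handle (a point): middle of the dark round bar handle on the cover: bar 12 mm thick, 80 mm long along x, its axis 130.5 mm above the bench, 32 mm above the cover, on a post at each end. Axes as the incubator's; it moves with the cover
- white_bottle: bystander: white plastic bottle 60 mm across, 120 mm high; origin at the centre of its underside
- amber_bottle: bystander: amber glass jar 60 mm across, 110 mm high; origin at the centre of its underside
- tube_rack: bystander: blue tube rack 90 x 200 mm, 78 mm high, tubes to 105 mm; origin at the centre of its underside
Not all that is in view belongs to the job. Several things look just like the part that bears lever_hub: the one meant starts farthest from the robot's base.

How it is judged (in metres and radians):
On the way, in this order (a step that is already met when the one before it is completed fails the run):
1. the lever is fully down on the shaft, the latch still closed (distance between lever_foot and latch_seat below 0.008 m and angle between lever_foot's own z axis and vertical below 0.12 rad and value of joint latch below 0.5 rad), for 0.1 s.
2. the latch is turned open with the lever on it, the cover still closed (value of joint latch above 1.35 rad and horizontal distance between lever_foot and latch_seat below 0.008 m and value of joint cover below 0.03 m), for 0.1 s.
3. the cover is slid open (value of joint cover above 0.13 m), for 0.1 s.
At the end, for the whole second after the job is handed in: The cover stands at least 130 of its 145 mm open, the latch is turned past 1.35 rad, the lever sits upright on the shaft with the middle of its underside within 8 mm of the seat, and all is at rest (value of joint cover above 0.13 m and value of joint latch above 1.35 rad and distance between lever_foot and latch_seat below 0.008 m and angle between lever_foot's own z axis and vertical below 0.12 rad and velocity of joint cover between -0.01 and 0.01 m/s and linear speed of lever below 0.02 m/s); the robot touches nothing.
It fails at once if the white bottle is shifted more than 30 mm or tipped (distance of white_bottle from where it was at the start of the episode above 0.03 m or angle between white_bottle's own z axis and vertical above 0.5 rad).
It fails at once if the amber jar is shifted more than 30 mm or tipped (distance of amber_bottle from where it was at the start of the episode above 0.03 m or angle between amber_bottle's own z axis and vertical above 0.5 rad).
It fails at once if the tube rack is shifted more than 30 mm or tipped (distance of tube_rack from where it was at the start of the episode above 0.03 m or angle between tube_rack's own z axis and vertical above 0.5 rad).
It also fails if it takes over 64 s, if anything falls off the work surface, if the arm or the gripper's body presses on something with over 40 N, if the wrist force passes 120 N, or if a joint passes its speed limit or range.

## Working session

There is one attempt and no reset: what is moved stays moved. The work goes in short steps, each a Python script; the robot and the scene stay as the last script left them, time stands still between calls to the robot, and variables do not carry over. Pictures are saved under pics/ and viewed, and the job is handed in when it is done.

```bash
ls; mkdir -p pics
python3 - <<'E'
from workcell import *
import cv2,numpy as np,pickle
for n in ["scene","side","wrist"]:
    c=camera(n); cv2.imwrite(f"pics/{n}0.png",c["image"]); pickle.dump(c,open(f"{n}0.pkl","wb"))
    print(n,c["fx"],c["cx"],c["cy"],c["dist_coeffs"],np.round(c["cam_to_world"],3).tolist())
print(read_state(),grip_point_offset)
E
```

```text
pics
scene 404.91768511726576 314.86817898511214 195.93821315969512 [-0.07084516  0.          0.          0.          0.        ] [[0.778, -0.387, 0.495, 1151.103], [0.628, 0.461, -0.627, -813.234], [0.014, 0.799, 0.602, 973.604], [0.0, 0.0, 0.0, 1.0]]
side 391.4981380208158 318.39186330998353 198.29976967451995 [-0.04703623  0.          0.          0.          0.        ] [[-0.903, 0.301, -0.306, 27.773], [-0.429, -0.635, 0.642, 933.42], [-0.001, 0.711, 0.703, 1082.286], [0.0, 0.0, 0.0, 1.0]]
wrist 281.32032517711497 321.74749406332774 192.0703735789872 [-0.05157587  0.          0.          0.          0.        ] [[0.227, 0.919, 0.322, 223.867], [-0.974, 0.215, 0.074, -589.303], [-0.001, -0.33, 0.944, 372.169], [0.0, 0.0, 0.0, 1.0]]
{'time': 0.15, 'qpos': array([ 1.27181551,  0.5218686 , -0.03632592,  1.5998225 ,  0.02117363,
        1.02108717, -0.112818  ]), 'qvel': array([-1.69220094e-03, -6.40957197e-05, -3.12866168e-03, -2.23574529e-04,
       -1.25598246e-04, -7.57461719e-04,  1.25906781e-03]), 'joint_efforts': array([ 1.68624443e-03, -9.27394509e+01,  1.98037371e+00, -3.70054078e+01,
        1.79612904e-02,  6.33198957e-03, -4.10996131e-05]), 'eef_pos': array([ 141.67344014, -608.50203746,  230.88279106]), 'tool_rot': array([[ 2.26745000e-01, -9.73954137e-01, -2.10929560e-04],
       [-9.73953830e-01, -2.26745096e-01,  7.73907394e-04],
       [-8.01577551e-04,  2.99560207e-05, -9.99999678e-01]]), 'ft_force': array([-0.44428876, -0.07079854,  0.2859156 ]), 'torque': array([ 0.0211394 ,  0.04240923, -0.02001194]), 'finger_gap': 85.91834419477138} -18.700000000000003
```

View pics/scene0.png

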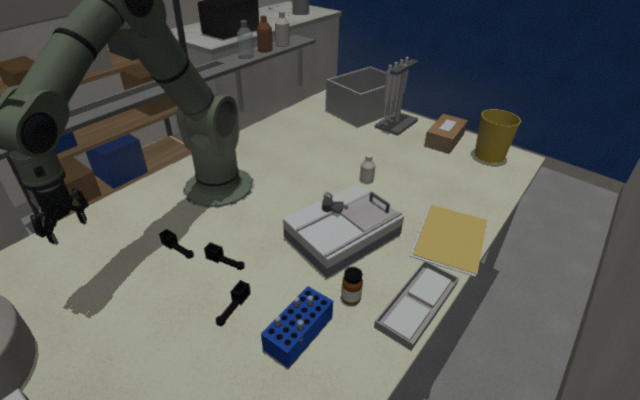

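View pics/side0.png

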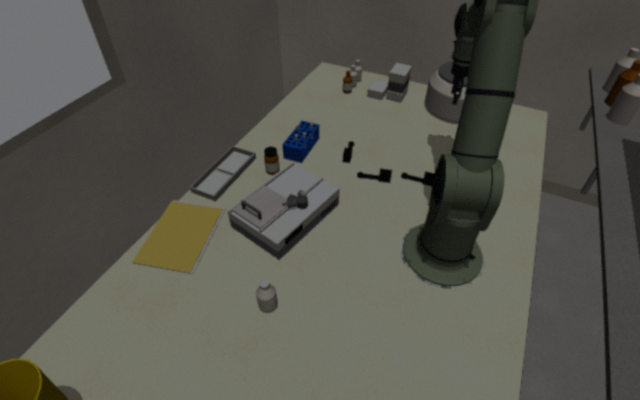

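View pics/wrist0.png

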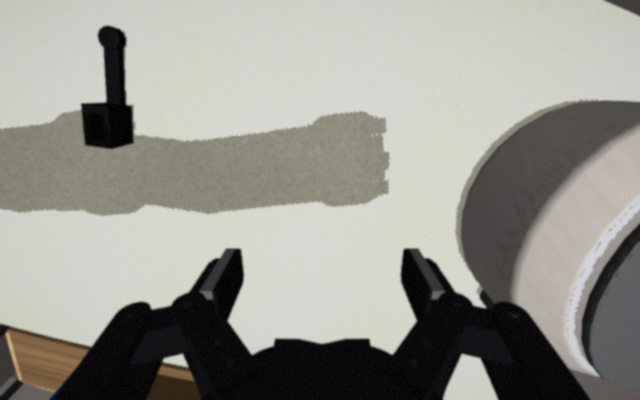

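The scene view shows three look-alike levers with hubs at about (168,238), (213,251) and (240,292). The incubator is at (343,225) and the shaft at (328,203). The rack is at (298,325), the amber jar at (352,287) and the white bottle at (368,170). I'll measure the hub distances from the base.

```bash
cat > h.py <<'E'
import cv2,numpy as np,pickle
from workcell import *
def K(c): return np.array([[c["fx"],0,c["cx"]],[0,c["fy"],c["cy"]],[0,0,1.]])
def rays(c,uv):
    p=cv2.undistortPoints(np.asarray(uv,np.float64).reshape(-1,1,2),K(c),np.asarray(c["dist_coeffs"],float)).reshape(-1,2)
    d=np.c_[p[:,0],-p[:,1],-np.ones(len(p))]
    T=np.asarray(c["cam_to_world"]); return T[:3,3],d@T[:3,:3].T
def onplane(c,uv,z):
    o,d=rays(c,uv); return o+d*((z-o[2])/d[:,2])[:,None]
def cloud(c):
    r=c["range_z"]; v,u=np.mgrid[0:400,0:640]
    o,d=rays(c,np.c_[u.ravel(),v.ravel()]); P=o+d*r.ravel()[:,None]; P[r.ravel()<=0]=np.nan
    return P.reshape(400,640,3)
def project(c,P):
    T=np.asarray(c["cam_to_world"]); q=(np.atleast_2d(P)-T[:3,3])@T[:3,:3]; q=q*[1,-1,-1]
    return cv2.projectPoints(q,np.zeros(3),np.zeros(3),K(c),np.asarray(c["dist_coeffs"],float))[0].reshape(-1,2)
def load(n): return pickle.load(open(n+".pkl","rb"))
def crop(c,x0,y0,x1,y1,s,fn,gain=1.0):
    im=np.clip(c["image"][y0:y1,x0:x1].astype(float)*gain,0,255).astype(np.uint8)
    cv2.imwrite(fn,cv2.resize(im,None,fx=s,fy=s,interpolation=cv2.INTER_CUBIC))
E
python3 - <<'E'
from h import *
for n in ["scene0","side0"]:
    c=load(n);P=cloud(c);g=c["image"].max(2)
    m=((g<60)&(P[...,2]>3)&(P[...,2]<80)&(P[...,0]>-100)&(P[...,0]<900)&(abs(P[...,1])<900)).astype(np.uint8)
    k,l,s,ce=cv2.connectedComponentsWithStats(m)
    for i in range(1,k):
        if s[i,4]>40:
            q=P[l==i]; h=q[q[:,2]>35]
            print(n,s[i].tolist(),ce[i].round(),np.nanmedian(q,0).round(),len(h),(h.mean(0).round(1) if len(h) else None), q[:,2].max())
c=load("scene0");P=cloud(c)
for n in ["scene0","side0"]:
    c=load(n);P=cloud(c)
    m=(P[...,2]>112)&(P[...,2]<175)&(P[...,0]>250)&(P[...,0]<900)&(abs(P[...,1])<500)
    k,l,s,ce=cv2.connectedComponentsWithStats(m.astype(np.uint8))
    for i in range(1,k):
        if s[i,4]>8:
            q=P[l==i]; print(n,s[i].tolist(),q.mean(0).round(1),q[:,2].max())
    m=(P[...,2]>80)&(P[...,2]<104)&(P[...,0]>200)&(P[...,0]<900)&(abs(P[...,1])<500)
    k,l,s,ce=cv2.connectedComponentsWithStats(m.astype(np.uint8))
    i=1+s[1:,4].argmax(); pts=P[l==i][:,:2].astype(np.float32); print("deck",cv2.minAreaRect(pts),np.median(P[l==i][:,2]))
    crop(load("scene0"),270,170,420,280,5,"pics/inc_scene.png",1.6)
    crop(load("side0"),220,150,350,260,6,"pics/inc_side.png",1.6)
    crop(load("scene0"),145,215,275,335,5,"pics/lev_scene.png",2.5)
E
```

```text
scene0 [376, 124, 26, 10, 83] [387. 128.] [278. 866.  16.] 0 None 25.627782637350833
scene0 [188, 171, 53, 33, 746] [215. 187.] [ 59. -61.  38.] 411 [ 56.1 -39.4  57.6] 79.97122178769155
scene0 [284, 226, 117, 51, 931] [341. 252.] [662. -61.  28.] 293 [626.9 -12.4  41.4] 50.840359600536544
scene0 [159, 229, 34, 29, 356] [173. 242.] [ 158. -334.   20.] 107 [ 136.6 -335.4   40.9] 46.39856398160805
scene0 [205, 243, 39, 27, 391] [220. 256.] [ 328. -271.   18.] 112 [ 308.1 -277.8   41.5] 47.96820136478243
scene0 [216, 281, 34, 45, 496] [235. 300.] [ 510. -357.   18.] 147 [ 499.2 -336.4   41.3] 46.31693357214647
scene0 [343, 284, 19, 8, 55] [351. 289.] [ 766. -152.   70.] 55 [ 763.7 -148.1   71. ] 78.85303135386266
scene0 [8, 325, 27, 62, 696] [ 24. 360.] [ 266. -860.   50.] 513 [ 256.6 -856.7   57.8] 79.9421647109449
scene0 [263, 338, 26, 27, 191] [275. 351.] [ 718. -420.   39.] 111 [ 717.8 -419.7   51.1] 68.64157135773439
side0 [388, 86, 15, 8, 68] [395.  89.] [ 453. -891.   66.] 68 [ 454.7 -890.8   65.6] 79.70209366690767
side0 [425, 94, 37, 29, 358] [439. 110.] [ 212. -825.   44.] 221
[... 811 characters left out ...]
. 38.] 507 [-5.2 67.5 58.6] 79.76898704054918
scene0 [365, 154, 7, 6, 27] [445.3 425.1 117.2] 121.22137413003475
scene0 [322, 191, 26, 21, 219] [516.2  79.4 127. ] 161.90376245327616
scene0 [369, 191, 21, 19, 108] [638.  193.3 130.9] 140.68169415158468
deck ((571.80224609375, 77.97635650634766), (345.0276794433594, 247.29750061035156), 76.42607116699219) 91.78724075737102
side0 [296, 190, 12, 15, 127] [494.9  87.1 132.8] 160.7997932037922
side0 [241, 200, 21, 18, 98] [628.9 202.6 130.7] 139.5437183763903
side0 [260, 280, 9, 9, 64] [439.3 435.5 117.9] 122.74486318001198
deck ((568.8168334960938, 81.31468200683594), (344.91827392578125, 247.94223022460938), 76.66964721679688) 90.00764315929831
```

View crops.

The hub distances from the base are about 370, 410 and 600 mm. I choose the lever at scene pixel (240,292), near (495,-332), and check it in the crop.

View pics/lev_scene.png

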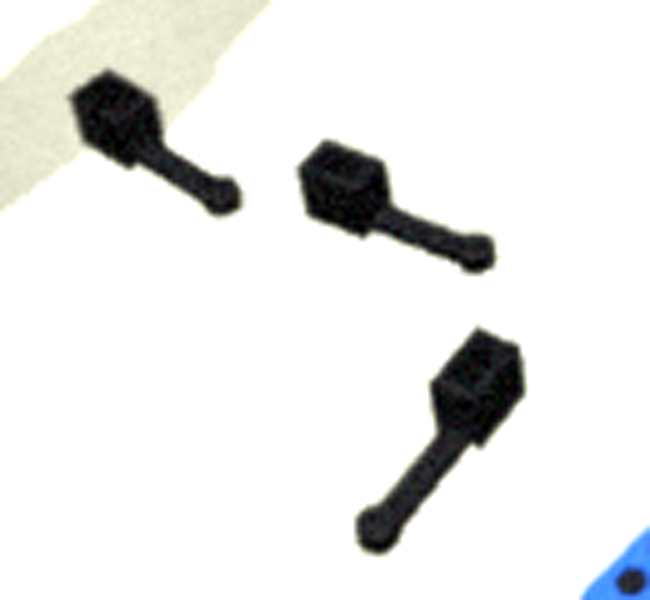

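View pics/inc_scene.png

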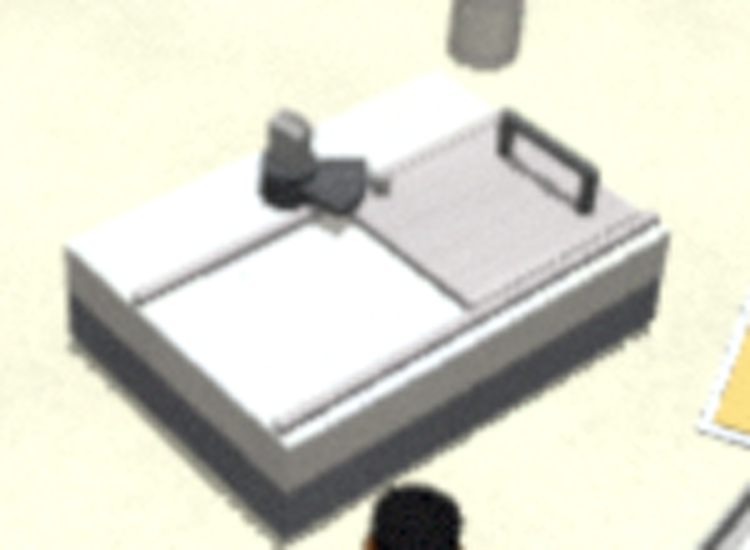

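View pics/inc_side.png

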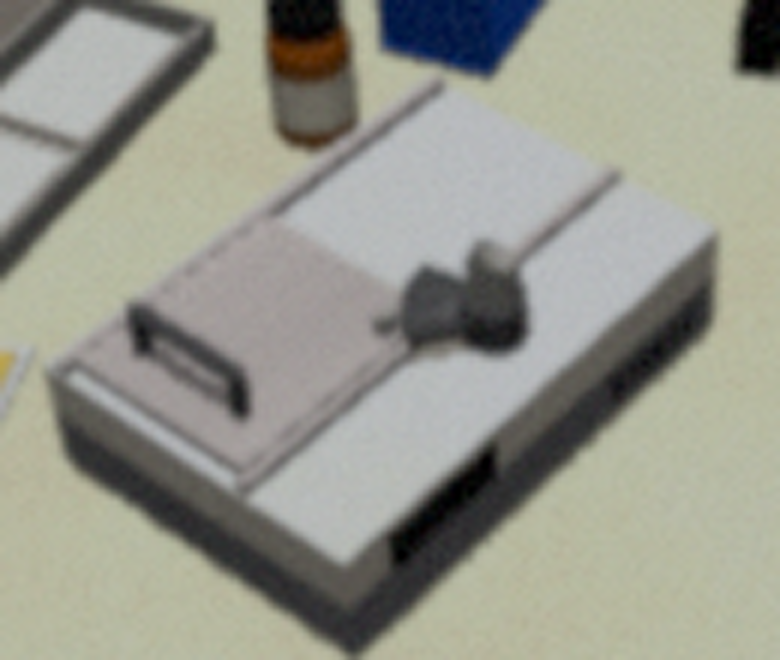

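The crop confirms a free-standing lever at (240,292), with its arm going lower left to the disc at (220,320). The incubator crops show the shaft, the cam, the pin beside it and the handle. Next I work out the rough lever yaw and check which grasp and placing choices the arm can reach.

```bash
cat >> h.py <<'E'
def Rt(yaw_x): # tool down, tool x at world yaw
    c,s=np.cos(yaw_x),np.sin(yaw_x); return np.array([[c,s,0],[s,-c,0],[0,0,-1.]])
def rz(a):
    c,s=np.cos(a),np.sin(a); return np.array([[c,-s],[s,c]])
E
python3 - <<'E'
from h import *
for n in ["scene0","side0"]:
    c=load(n);P=cloud(c);g=c["image"].max(2)
    m=(g<60)&(P[...,2]>3)&(P[...,2]<60)&(np.hypot(P[...,0]-495,P[...,1]+332)<150)
    q=P[m]; d=q[np.hypot(q[:,0]-495,q[:,1]+332)>90]; print(n,d.mean(0), np.degrees(np.arctan2(d[:,1].mean()+332,d[:,0].mean()-495)))
import itertools
ly=np.arctan2(-80,60) if 0 else np.arctan2(d[:,1].mean()+332,d[:,0].mean()-495)
for s in (0,np.pi):
  for f in (0,np.pi):
    out=[]
    for p,y in [((495,-332,15),ly),((495,-332,300),ly),((498,81,250),-.136+f),((498,81,130),-.136+f),((498,81,130),-.236+f+1.67)]:
        q=inverse_kinematics(list(p),Rt(y+np.pi/2+s)); out.append(None if q is None else np.round(q,2).tolist())
    print(s,f); [print("  ",o) for o in out]
E
```

```text
scene0 [ 449.21596137 -335.92487659   12.24953963] -175.1002485978076
side0 [ 414.29745804 -286.69232573   11.08193742] 150.68946172171286
0 0
   [0.45, 0.78, 0.05, 1.81, -0.07, 0.56, -1.53]
   [0.48, 0.41, 0.01, 1.6, -0.0, 1.13, -1.59]
   [0.58, 0.54, -1.19, 1.85, 0.56, 1.13, 0.62]
   [0.34, 0.61, -0.85, 1.97, 0.61, 0.84, 0.59]
   [-1.04, 0.94, 1.26, 2.04, -1.07, 1.06, -2.52]
0 3.141592653589793
   [0.45, 0.78, 0.05, 1.81, -0.07, 0.56, -1.53]
   [0.48, 0.41, 0.01, 1.6, -0.0, 1.13, -1.59]
   [0.25, 0.37, -0.67, 1.87, 0.27, 1.0, -2.25]
   [0.04, 0.5, -0.42, 1.99, 0.31, 0.71, -2.27]
   [0.32, 0.59, -0.81, 1.98, 0.59, 0.82, -0.96]
3.141592653589793 0
   [0.85, 0.83, -0.53, 1.79, 0.62, 0.7, 1.03]
   [0.95, 0.48, -0.67, 1.57, 0.31, 1.2, 1.28]
   [0.25, 0.37, -0.67, 1.87, 0.27, 1.0, -2.25]
   [0.04, 0.5, -0.42, 1.99, 0.31, 0.71, -2.27]
   [0.32, 0.59, -0.81, 1.98, 0.59, 0.82, -0.96]
3.141592653589793 3.141592653589793
   [0.85, 0.83, -0.53, 1.79, 0.62, 0.7, 1.03]
   [0.95, 0.48, -0.67, 1.57, 0.31, 1.2, 1.28]
   [0.58, 0.54, -1.19, 1.85, 0.56, 1.13, 0.62]
   [0.34, 0.61, -0.85, 1.97, 0.61, 0.84, 0.59]
   [-1.04, 0.94, 1.26, 2.04, -1.07, 1.06, -2.52]
```

Run:
```python
from h import *
c=load("scene0"); s=load("side0")
hub=onplane(c,[[145+482/5,215+380/5]],44)[0]; disc=onplane(c,[[145+378/5,215+528/5]],14)[0]
print(hub,disc,np.degrees(np.arctan2(*(disc-hub)[1::-1])))
print(project(s,[disc,hub]))
ly=np.arctan2(*(disc-hub)[1::-1])
for st in (0,np.pi):
    R=Rt(ly+np.pi/2+st); hp=(hub*.5+disc*.5); hp[2]=0
    p=hp+R[:,1]*20+[0,0,240]; print(st,p.round(),inverse_kinematics(p.tolist(),R), inverse_kinematics([hub[0],hub[1],12],R))
```

```text
[ 511.13884012 -340.57839687   44.        ] [ 523.87396127 -436.09152428   14.        ] -82.40533453549538
[[349.34216658 141.41796762]
 [344.11740054 148.45859151]]
0 [ 520. -408.  240.] [ 0.84669925  0.60152147 -0.43116252  1.47004787  0.26484796  1.1278805
  0.50101253] [ 0.69043047  0.80958653 -0.29507544  1.74762688  0.36129161  0.63806229
  0.32161962]
3.141592653589793 [ 515. -369.  240.] [ 0.34790364  0.54113989  0.27231685  1.5789624  -0.16100901  1.04359773
 -2.34467013] [ 0.30953032  0.82354458  0.27242188  1.76957652 -0.35852578  0.59739629
 -2.21143708]
```

Run:
```python
from h import *
R=Rt(np.radians(8)); movep([520,-408,260],R)
c=camera("wrist");cv2.imwrite("pics/w1.png",c["image"]);pickle.dump(c,open("w1.pkl","wb"))
st=read_state();print(st["time"],st["eef_pos"])
P=cloud(c);g=c["image"].max(2)
m=((P[...,2]>38)&(P[...,2]<50)&(np.hypot(P[...,0]-511,P[...,1]+340)<60))
q=P[m];print(len(q),q.mean(0),cv2.minAreaRect(q[:,:2].astype(np.float32)),np.median(q[:,2]))
crop(c,120,0,520,400,1.5,"pics/w1b.png",2.5)
```

```text
1.7833 [ 518.88570344 -409.2896925   259.84048065]
835 [ 493.49006567 -334.484774     42.72249298] ((493.5505065917969, -334.9073486328125), (34.11599349975586, 49.658077239990234), 12.233633041381836) 42.72499161062353
```

View pics/w1b.png

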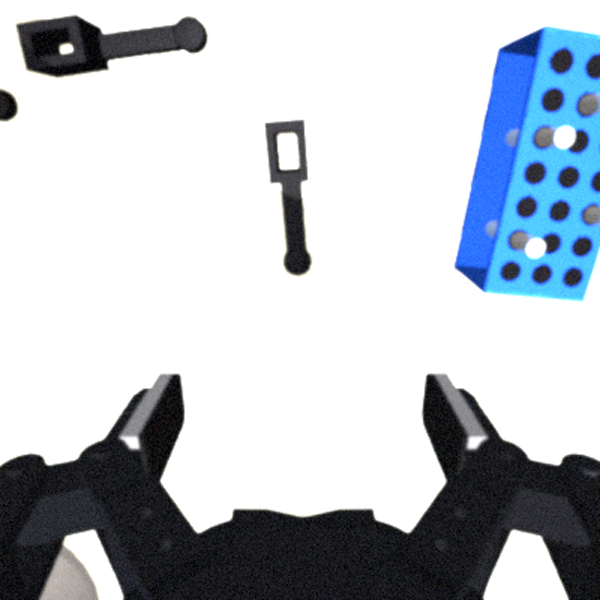

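The close crop shows the chosen lever with its hub at about crop (287,152) and its disc at (297,262), clear of its neighbours and the rack. The hub-top rectangle measures 34 x 50 mm, centred at (493.5,-334.9) with yaw −77.8°. I'll grasp it.

Run:
```python
from h import *
R=Rt(np.radians(12.2)); x,y=493.5,-334.9
movep([x,y,120],R); movel([x,y,9],max_speed=120,guard=15)
s=read_state();print(s["time"],s["eef_pos"],s["ft_force"])
clamp(); s=read_state();print(s["finger_gap"],s["eef_pos"])
movel([x,y,260],max_speed=200); s=read_state();print(s["time"],s["eef_pos"],s["finger_gap"],s["ft_force"],s["qpos"])
c=camera("wrist");pickle.dump(c,open("w2.pkl","wb"));crop(c,120,0,520,400,1.5,"pics/w2.png",2.5)
```

```text
3.5417 [ 493.88289551 -335.16187845    9.69316586] [-0.66300761  0.27608782  0.00995833]
33.59305804491018 [ 493.78573701 -334.99349018    9.43540016]
5.4833 [ 493.07555348 -334.69003492  259.0054656 ] 33.13866247287765 [ 0.19430821 -0.01244752 -1.60133525] [ 0.83199084  0.48272676 -0.4804452   1.62902557  0.24386931  1.09146942
  0.49792574]
```

View pics/w2.png

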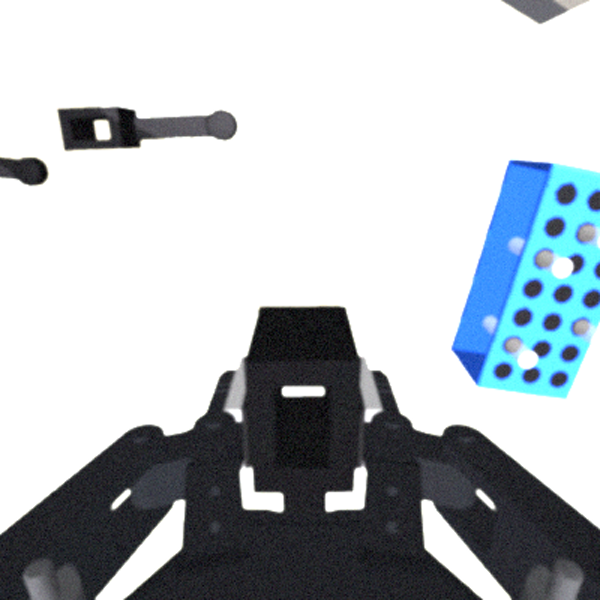

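The lever is held, with a gap of 33 mm; the hub top is at crop (305,410) and the other levers are untouched. Next I measure its offset in the tool and look at the shaft.

```bash
cat >> h.py <<'E'
def lever_in_tool(c,s):
    P=cloud(c); q=(P-s["eef_pos"])@s["tool_rot"]
    m=(q[...,2]<-31)&(q[...,2]>-38)&(abs(q[...,0])<16)&(abs(q[...,1])<40)
    p=q[m]; a=p[:,1]
    return len(p),np.percentile(a,[0.5,99.5]),np.percentile(p[:,0],[1,99]),np.median(p[:,2])
E
python3 - <<'E'
from h import *
s=read_state(); print(lever_in_tool(load("w2"),s))
ty=np.radians(-98); R=Rt(ty)
for p in ([400,85,300],[415,90,280]): print(inverse_kinematics(p,R))
movep([405,90,290],R)
wait(0.3)
s=read_state();c=camera("wrist");pickle.dump((c,s),open("w3.pkl","wb"));crop(c,120,0,520,400,1.5,"pics/w3.png",1.5)
print(s["time"],s["eef_pos"],s["qpos"],s["finger_gap"],lever_in_tool(c,s))
P=cloud(c)
def rect(m):
    k,l,st,ce=cv2.connectedComponentsWithStats(m.astype(np.uint8));i=1+st[1:,4].argmax();q=P[l==i];return len(q),q.mean(0).round(1),cv2.minAreaRect(q[:,:2].astype(np.float32))
near=np.hypot(P[...,0]-498,P[...,1]-82)<50
print("top",rect(near&(P[...,2]>154)&(P[...,2]<166)))
print("boss",rect(near&(P[...,2]>116)&(P[...,2]<123)))
d=(P[...,2]>86)&(P[...,2]<92)&(P[...,0]>400); print("deck",rect(d))
E
```

```text
(4545, array([-25.9243204 ,  24.76236696]), array([-15.79782177,  15.89931443]), np.float64(-33.237868817596244))
[ 0.08776904  0.1105286  -0.47777845  2.01533945  0.05923835  1.02879348
 -2.12852181]
[ 0.03648912  0.15976743 -0.43647942  2.01393624  0.08084509  0.9841574
 -2.15034336]
8.1833 [405.03570848  89.91870937 289.97067354] [ 0.06176486  0.13232931 -0.46449929  2.01870156  0.06998106  1.00561534
 -2.14727828] 32.92253557439078 (4544, array([-25.10974228,  25.60370408]), array([-15.80173929,  15.76146883]), np.float64(-33.32379089848848))
top (264, array([499.7,  79.2, 157.3]), ((499.59649658203125, 79.07881164550781), (9.879894256591797, 22.475906372070312), 88.74211120605469))
boss (742, array([499. ,  79.1, 118.7]), ((499.445556640625, 79.28236389160156), (39.9490966796875, 38.73579788208008), 81.88136291503906))
deck (17840, array([490.8,  99. ,  88.8]), ((490.7574462890625, 96.87289428710938), (341.7113952636719, 75.94557189941406), 76.84713745117188))
```

View pics/w3.png

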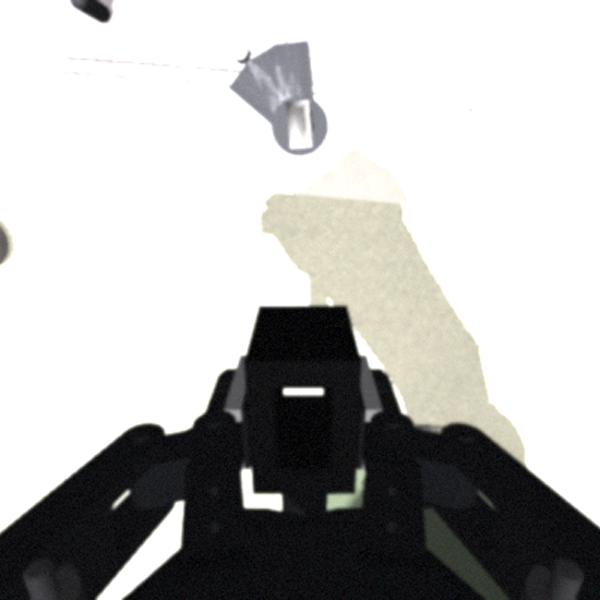

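Run:
```python
from h import *
c,s=load("w3"); crop(c,270,15,350,115,6,"pics/w3c.png",0.9)
P=cloud(c);near=np.hypot(P[...,0]-499.5,P[...,1]-79.2)<25
for lo,hi in((145,170),(150,170),(154,170),(156,170),(157.5,170)):
    m=near&(P[...,2]>lo)&(P[...,2]<hi);q=P[m][:,:2];C=np.cov(q.T);w,v=np.linalg.eigh(C);print(lo,len(q),q.mean(0),np.degrees(np.arctan2(v[1,1],v[0,1])),cv2.minAreaRect(q.astype(np.float32)))
```

```text
145 467 [499.39036116  79.14860316] 177.20321101171263 ((499.46075439453125, 79.2237548828125), (14.126757621765137, 27.76067352294922), 87.23582458496094)
150 407 [499.35711798  79.0975179 ] 177.0446840823884 ((499.45330810546875, 79.3272933959961), (13.548759460449219, 26.951080322265625), 86.49916076660156)
154 264 [499.74696152  79.20749286] 177.52274102679655 ((499.59649658203125, 79.07881164550781), (9.879894256591797, 22.475906372070312), 88.74211120605469)
156 197 [499.46858935  79.22278842] 177.10519821662277 ((499.8818054199219, 79.16297149658203), (7.98950719833374, 21.632755279541016), 86.57269287109375)
157.5 141 [499.88596188  79.16037797] 178.16469760487712 ((499.5440368652344, 79.17845153808594), (6.586313724517822, 19.721912384033203), 88.7140121459961)
```

View pics/w3c.png

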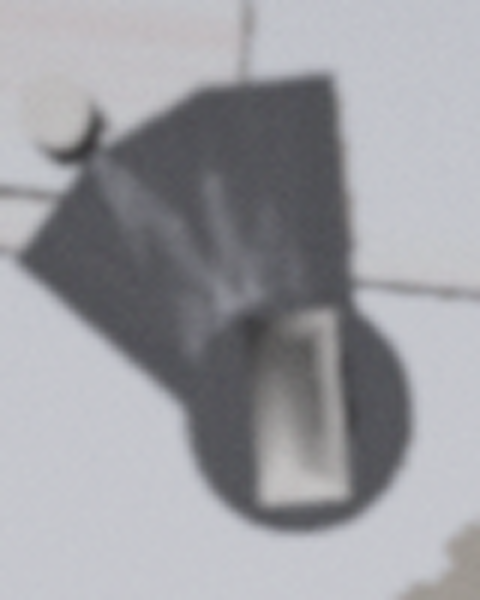

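The shaft reads as a clean 14.1 x 27.8 mm rectangle at crop (305,405), centred at (499.4,79.2) with yaw about −2.8°, so the latch is at about 0.18 rad. The lever is centred in the jaws. I'll insert it under guard.

Run:
```python
from h import *
R=Rt(np.radians(-92.8)); x,y=499.4,79.2
movep([x,y,215],R); wait(0.3)
s=read_state();print(s["time"],s["eef_pos"],s["qpos"],s["ft_force"])
g=movel([x,y,172],max_speed=80,guard=12); s=read_state();print(g,s["eef_pos"],s["ft_force"])
g=movel([x,y,130],max_speed=40,guard=15); wait(.2); s=read_state();print(g,s["time"],s["eef_pos"],s["ft_force"],s["torque"],s["finger_gap"])
for n in("scene","side","wrist"):
    c=camera(n);pickle.dump(c,open(n+"4.pkl","wb"))
crop(load("scene4"),285,165,375,240,6,"pics/s4.png",2);crop(load("side4"),250,160,350,240,6,"pics/d4.png",2)
```

```text
9.0833 [499.35868158  79.30838837 215.84082954] [ 0.06248744  0.37724906 -0.43188715  1.91130268  0.19989804  0.89339899
 -2.08799923] [-0.30059344  0.27724345 -1.35541941]
False [499.55186354  79.32948665 172.19633827] [-0.24317916  0.06176231 -1.88747606]
False 11.175 [499.48707192  79.20827509 130.16291882] [ 0.6484454  -0.48387537 -1.56724524] [-0.02392758  0.00808894  0.01290993] 33.29581168040019
```

View pics/s4.png

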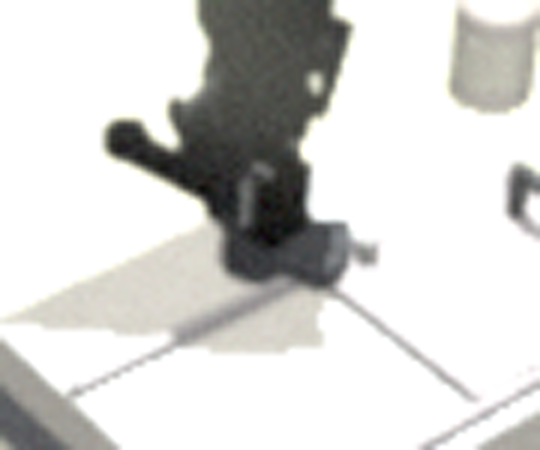

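View pics/d4.png

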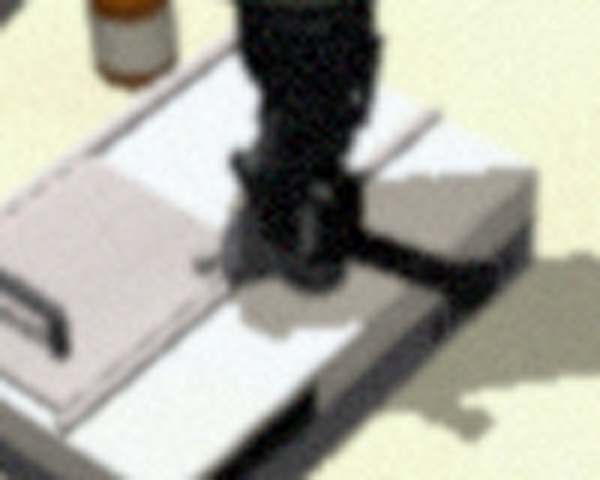

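Both views show the hub down around the shaft on the boss, with the arm pointing toward the robot. The insertion met no force. I'll seat it against the boss, then turn in steps while watching the torque.

Run:
```python
from h import *
x,y=499.4,79.2
g=movel([x,y,125],max_speed=20,guard=8); s=read_state();z=s["eef_pos"][2];print(g,s["eef_pos"],s["ft_force"])
z=min(z+0.3,130); movel([x,y,z],max_speed=20); wait(.15)
for a in (15,30,45,60,72,79,82):
    g=movel([x,y,z],Rt(np.radians(-92.8+a)),max_speed=60,guard=30)
    s=read_state();print(a,g,round(s["time"],2),s["eef_pos"].round(1),np.degrees(np.arctan2(s["tool_rot"][1,0],s["tool_rot"][0,0])).round(1),s["ft_force"].round(1),s["torque"].round(2),s["qpos"].round(2)[[0,2,6]])
    if g: break
```

```text
True [499.61951498  79.23625596 129.27586598] [-4.37175746 -1.14096646 16.39636884]
15 False 12.34 [499.4  79.1 129.5] -78.0 [ 0.2 -0.3 -2.3] [-0.07 -0.17  0.02] [ 0.07 -0.46 -1.95]
30 False 12.75 [499.5  78.9 129.5] -63.1 [ 0.9 -3.  -1.4] [-0.66 -0.41 -0.07] [ 0.12 -0.52 -1.73]
45 False 13.16 [499.5  78.8 129.5] -48.0 [ 2.3 -4.7 -3.9] [-1.04 -0.56 -0.03] [ 0.17 -0.59 -1.51]
60 False 13.57 [499.6  78.7 129.5] -33.0 [ 3.7 -5.2 -3.7] [-1.14 -0.82 -0.07] [ 0.22 -0.65 -1.29]
72 False 13.93 [499.7  78.6 129.5] -21.0 [ 4.5 -5.3 -2.3] [-1.26 -0.95 -0.06] [ 0.25 -0.71 -1.12]
79 False 14.2 [499.9  78.6 129.6] -14.0 [ 5.1 -5.2 -3. ] [-1.26 -1.1  -0.1 ] [ 0.27 -0.74 -1.02]
82 False 14.45 [500.   78.7 129.6] -11.0 [ 6.3 -6.5 -2.6] [-1.29 -1.27 -0.11] [ 0.28 -0.75 -0.97]
```

Run:
```python
from h import *
open_gripper(); R=read_state()["tool_rot"]; x,y=499.8,78.9
movel([x,y,230],max_speed=200)
# look with tool yaw same, shift along +tool y so the shaft is in view
Rn=Rt(np.radians(-11)); p=np.array([x,y,0])+Rn[:,1]*90; p[2]=290
movep(p.tolist(),Rn); wait(.2)
s=read_state();c=camera("wrist");pickle.dump((c,s),open("w5.pkl","wb"));crop(c,120,0,520,400,1.5,"pics/w5.png",1.3)
print(s["time"],s["eef_pos"],s["finger_gap"])
P=cloud(c)
near=np.hypot(P[...,0]-499.5,P[...,1]-79.2)<45
m=near&(P[...,2]>158)&(P[...,2]<170); q=P[m]; print(len(q),np.median(q[:,2]),cv2.minAreaRect(q[:,:2].astype(np.float32)))
m=(np.hypot(P[...,0]-499.5,P[...,1]-79.2)<130)&(P[...,2]>123)&(P[...,2]<145); q=P[m]; print("arm",len(q),np.median(q[:,2]),cv2.minAreaRect(q[:,:2].astype(np.float32)))
for n in("scene","side"): pickle.dump(camera(n),open(n+"5.pkl","wb"))
```

```text
16.3667 [482.4277647   -8.4310141  289.22326598] 85.53471989813691
1686 163.0898144892397 ((499.0989074707031, 77.95159912109375), (49.8948974609375, 34.22808074951172), 78.56368255615234)
arm 1542 130.3207719633901 ((489.5535888671875, 29.208133697509766), (130.3300323486328, 26.993165969848633), 78.44862365722656)
```

View pics/w5.png

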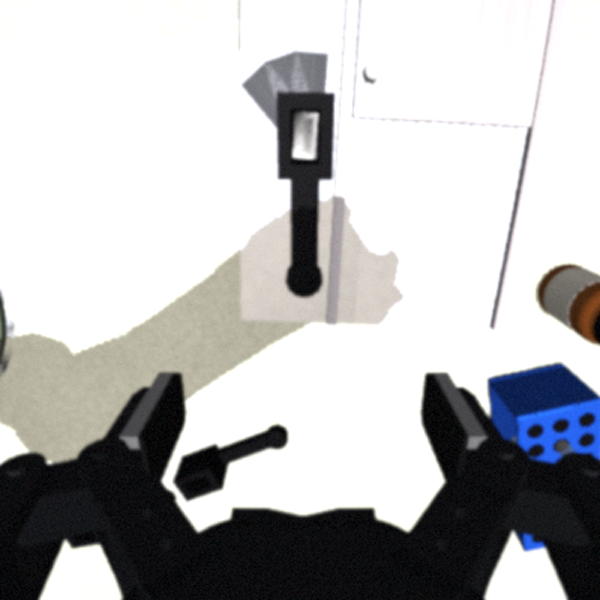

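The lever sits on the shaft with its hub top at 163 mm, arm now to the right at crop (305,200). The cam at (290,80) is clear of the pin at (370,75). I check the shaft angle inside the hole and locate the handle.

Run:
```python
from h import *
c,s=load("w5");P=cloud(c);g=c["image"].min(2).copy()
m=(g>75).astype(np.uint8);m[:,:300]=0;m[:70]=0;m[110:]=0;m[:,340:]=0
k,l,st,ce=cv2.connectedComponentsWithStats(m)
for i in range(1,k):
    if st[i,4]>60:
        vv,uu=np.nonzero(l==i);q=onplane(c,np.c_[uu,vv],156)
        r=cv2.minAreaRect(q[:,:2].astype(np.float32));print(st[i],r)
for n in("scene5","side5"):
    c=load(n);P=cloud(c)
    m=(P[...,2]>120)&(P[...,2]<145)&(np.hypot(P[...,0]-633,P[...,1]-198)<70)
    q=P[m];t=q[q[:,2]>126];print(n,q.mean(0),cv2.minAreaRect(t[:,:2].astype(np.float32)),np.percentile(t[:,2],[50,95]))
```

```text
[300  70   6  40 211] ((480.7653503417969, 82.53276062011719), (34.35736846923828, 4.710177898406982), 78.10382843017578)
[314  75  19  32 499] ((499.51220703125, 78.30770874023438), (28.318334579467773, 15.35410213470459), 73.04835510253906)
scene5 [639.79137312 192.88092562 133.23274817] ((636.771240234375, 194.4775390625), (13.207757949829102, 90.04975128173828), 77.31466674804688) [135.06013576 138.83746689]
side5 [631.18004019 201.96943579 131.9855479 ] ((632.1315307617188, 199.21548461914062), (13.715742111206055, 86.95060729980469), 75.44953918457031) [133.21162282 137.33118339]
```

The shaft rectangle gives the latch at about 1.505 rad, and the two views put the handle at about (634,197). I'll grip the bar and slide the cover.

Run:
```python
from h import *
yaw=np.radians(-13.2); d=np.array([np.sin(yaw),-np.cos(yaw),0])
h=np.array([634.5,196.8,112.])
best=None
for t in (76.8,-103.2):
    R=Rt(np.radians(t)); qs=[inverse_kinematics(p.tolist(),R) for p in (h,h+d*145)]
    print(t,[None if q is None else q.round(2) for q in qs])
    if all(q is not None for q in qs):
        m=max(abs(q[6]) for q in qs)
        if best is None or m<best[0]: best=(m,R)
R=best[1]
movep((h+[0,0,130]).tolist(),R)
g=movel((h+[0,0,0]).tolist(),max_speed=130,guard=12); s=read_state();print(g,s["time"],s["eef_pos"],s["ft_force"])
if not g:
    clamp(); s=read_state(); print(s["finger_gap"],s["eef_pos"],s["ft_force"],s["time"])
c=camera("side");crop(c,200,140,340,260,5,"pics/d6.png",2)
```

```text
76.8 [array([ 0.21,  0.95, -1.05,  1.55,  0.87,  1.17,  0.32]), array([ 0.45,  0.85, -1.02,  1.72,  0.83,  1.06,  0.49])]
-103.2 [array([-0.13,  0.74, -0.41,  1.57,  0.35,  0.9 , -2.46]), array([ 0.09,  0.66, -0.41,  1.74,  0.34,  0.81, -2.28])]
False 18.6833 [634.82588153 197.09451773 112.86048907] [-0.13088773 -0.50098333  0.51441221]
9.89145440674751 [634.53332074 196.85648394 112.17304085] [0.18297423 0.0495862  3.28879023] 19.3667
```

View pics/d6.png

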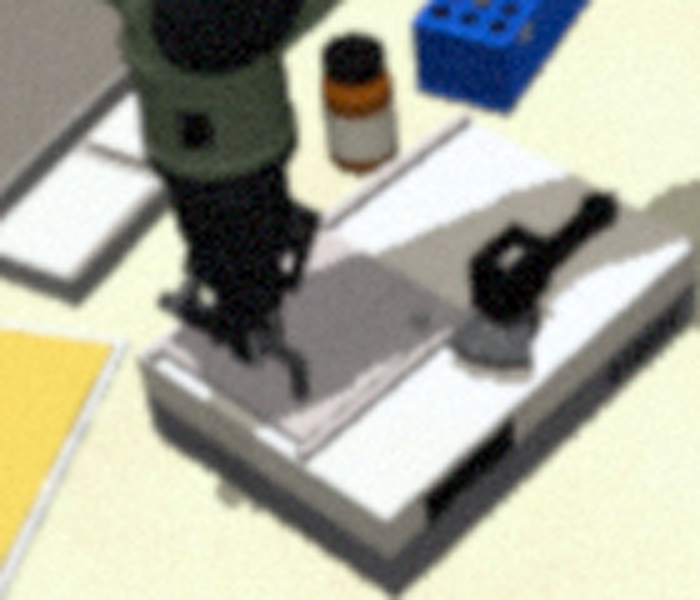

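The jaws are on the bar at crop (265,345), and the lever and cam stand clear. Sliding now.

Run:
```python
from h import *
yaw=np.radians(-13.2); d=np.array([np.sin(yaw),-np.cos(yaw),0]); h=np.array([634.5,196.8,112.])
for L,v in((50,70),(120,90),(146,40)):
    g=movel((h+d*L).tolist(),max_speed=v,guard=25); s=read_state();print(L,g,s["time"],s["eef_pos"],(s["eef_pos"]-h)@d,s["ft_force"].round(1),s["finger_gap"])
    if g: break
c=camera("scene");crop(c,270,160,420,280,5,"pics/s7.png",2)
```

```text
50 False 20.2833 [622.72924686 146.32094426 112.11737123] 51.83320542793862 [-1.3 -1.   7.4] 10.168414865706307
120 False 21.2083 [606.64939734  77.72018305 112.08471624] 122.29330689401073 [-0.9 -1.4  7.9] 10.198057573046341
146 True 21.8417 [601.56211351  55.94898865 112.19613821] 144.65096813352068 [2.1 2.5 1.4] 9.864647688496932
```

View pics/s7.png

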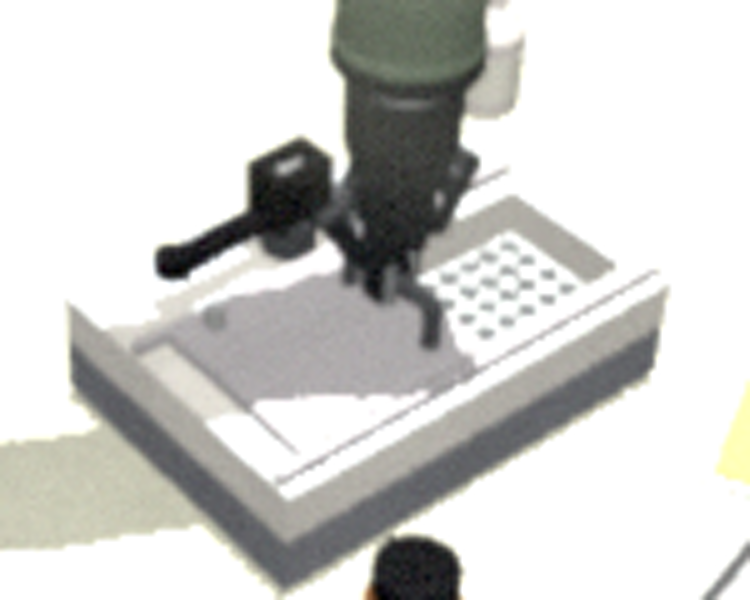

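The cover reached its stop at 144.7 mm and the plate bay is exposed at crop (500,285). I'll release, retreat and check everything.

Run:
```python
from h import *
open_gripper(); s=read_state(); p=s["eef_pos"].copy(); print(s["finger_gap"])
movel([p[0],p[1],290],max_speed=180)
R=Rt(np.radians(-11)); p=np.array([499.8,78.9,0])+R[:,1]*90; p[2]=290
movep(p.tolist(),R); wait(.2)
s=read_state();c=camera("wrist");pickle.dump((c,s),open("w8.pkl","wb"));crop(c,120,0,520,400,1.5,"pics/w8.png",1.3)
P=cloud(c); near=np.hypot(P[...,0]-499.5,P[...,1]-79.2)<45
q=P[near&(P[...,2]>158)&(P[...,2]<170)]; print(s["time"],np.median(q[:,2]),cv2.minAreaRect(q[:,:2].astype(np.float32)))
g=c["image"].min(2); m=(g>75).astype(np.uint8);m[:,:308]=0;m[:70]=0;m[112:]=0;m[:,340:]=0
k,l,st,ce=cv2.connectedComponentsWithStats(m)
for i in range(1,k):
    if 200<st[i,4]<800:
        vv,uu=np.nonzero(l==i);print(cv2.minAreaRect(onplane(c,np.c_[uu,vv],156)[:,:2].astype(np.float32)))
for n in("scene","side"):
    c=camera(n);pickle.dump(c,open(n+"8.pkl","wb"));P=cloud(c);c0=load(n+"0");P0=cloud(c0)
    q=P[(P[...,2]>126)&(P[...,2]<145)&(np.hypot(P[...,0]-601,P[...,1]-56)<60)]; print(n,cv2.minAreaRect(q[:,:2].astype(np.float32)))
    for nm,x,y,r in(("white",442,430,60),("amber",745,-125,60),("rack",700,-330,140)):
        f=lambda A:A[(np.hypot(A[...,0]-x,A[...,1]-y)<r)&(A[...,2]>45)&(A[...,2]<130)][:,:].mean(0).round(1)
        print(nm,f(P0),f(P))
c=load("scene8");cv2.imwrite("pics/scene8.png",c["image"])
```

```text
85.47933473627894
25.1167 163.09770200836073 ((499.034423828125, 77.91758728027344), (49.20112228393555, 34.221858978271484), 79.09272766113281)
((499.4292297363281, 78.48565673828125), (28.235870361328125, 14.913504600524902), 74.98751831054688)
scene ((604.1588745117188, 53.66010665893555), (14.394997596740723, 90.21171569824219), 73.31470489501953)
white [449.9 416.9  80.7] [450.  417.1  79.9]
amber [ 757.9 -138.7   88.6] [ 757.9 -138.5   88.8]
rack [ 715.3 -333.7   77.2] [ 715.4 -333.4   77.3]
side ((599.0189819335938, 60.17831802368164), (11.13901424407959, 91.86653137207031), 77.31281280517578)
white [432.5 444.4  84.2] [432.5 444.4  84.1]
amber [ 740.1 -111.4   85.6] [ 740.4 -111.3   85.7]
rack [ 704.  -298.1   75.3] [ 705.6 -269.1   73.4]
```

View pics/w8.png

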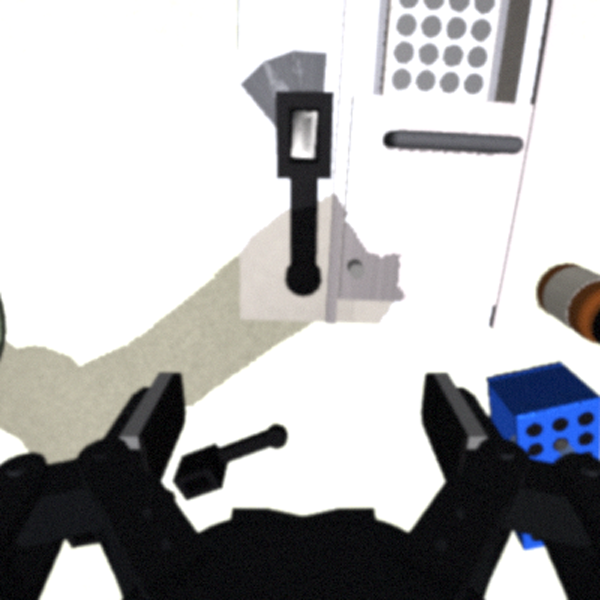

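View pics/scene8.png

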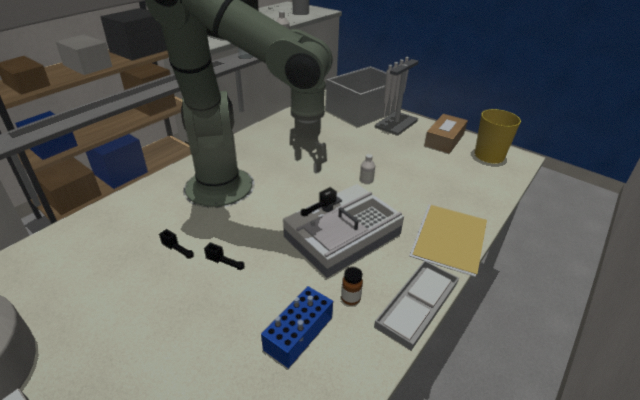

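The handle is now at wrist crop (455,142) with the bay open, and the lever is still seated with its hub top at 163 mm. In the scene view the bottles and rack are where they were: white (368,170), amber (352,287), rack (298,325). The side view's rack mean shifted because the arm hides part of it; the unobstructed scene view shows 0.3 mm. Handing in.

Run:
```python
from workcell import *
print(finish_job())
```

```text
the job is handed in; nothing more can be done
None
```

The incubator is open. I picked up the farthest of the three look-alike levers, seated it on the shaft, turned the latch counterclockwise and slid the cover to its stop. I handed the job in just after 25 s on the robot's clock; `finish_job()` gives no verdict.

**Last checks**
- **Lever:** the hub top measured 163 mm where 164 mm is expected fully home, and its centre was about 1.4 mm from the shaft axis. I did not measure its tilt separately.
- **Latch:** the shaft rectangle gave about 1.51 rad after the turn and about 1.54 rad at the end, against the required 1.35 rad.
- **Cover:** it stopped against its end at 144.7 mm by gripper travel. The handle position in both views agrees to about 5 mm.
- **Bystanders:** in the scene view the bottles and the rack had moved no more than 0.4 mm horizontally.

**One disagreement:** the side view showed the rack's mean shifted by 29 mm. I put that down to the arm hiding part of the rack there, because the unobstructed scene view showed 0.3 mm.

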